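Rock the tight locating block out of the assembly fixture

TASK

Change over the assembly fixture: pull the red-gripped retaining slide fully back off the black locating block, then work the tightly fitting block loose by rocking it side to side, one side up about 5 mm and then the other up level with it, until it comes free. A straight pull only lifts the whole fixture, which must stay standing where it is; leave everything else on the bench alone. Finish while holding the block in the gripper, upright, straight above its pocket and just clear of it, by about a finger's breadth.

Things in the scene. Friction and masses are not known exactly. Their poses are not given: they have to be found in the camera images.
- fixture: Assembly fixture standing loose on the bench on four rubber feet, 2.7 kg (27 N): aluminium plate 200 x 260 mm (x, y), top 24 mm above the bench; on it a grey holder 100 x 120 mm with the pocket, top 48 mm, and the slide's bed (50 mm wide, x = 20 to 88 mm), 64 mm. Origin: on the bench under the plate's middle; z up, x from the pocket along the slide's track, the way it opens. Pocket centre at x = -30 mm, y = 0.
- pocket (a point): The centre of the pocket's mouth, on the holder's top, 48 mm above the bench. The pocket is 62 mm (x) by 47 mm (y) and 16 mm deep: its floor is 32 mm above the bench.
- plungers_left (a point): Middle of the two spring plungers that press on the block's +y side, 8 mm above the pocket floor: round noses of 4 mm radius, 36 mm apart in x, 20 N each. Friction holds each side of the block with about 24 N, so a straight pull takes over 40 N and lifts the fixture; tipping up one side at a time needs half of it, with leverage. A foot raised 13 mm or more is past them.
- plungers_right (a point): The same on the block's -y side.
- retainer (a joint): How far the retaining slide is pulled back, in m: 0 is locked, its tongue lying over the block's end by 9 mm so that the block cannot rise; 0.028 is the stop, fully back (open). It starts near 0. It slides stiffly (about 4 N) along the fixture's +x and stays where it is left. The tongue clears the block beyond 0.010.
- retainer_grip (a point): The middle of the top of the retaining slide's upright red grip, 26 mm long (x, along the track) x 16 mm (y) x 34 mm tall. Its top is 96 mm above the bench, its foot 62 mm above the bench.
- block: Black locating block, about 0.3 kg, seated on the pocket floor: foot 60 x 44 x 24 mm (x, y, z; 1 mm to spare at each x end, 1.5 mm at each y side) and on it a centred rib 36 x 24 x 36 mm to grip, with two brass pins 6 mm high. Origin: middle of the foot's underside; axes start parallel to the fixture's. Seated, the rib's top is 92 mm above the bench. Side to side is along y (tips about x by up to 0.15 rad).
- foot_left (a point): The middle of the lower edge of the block's +y side (y = +22 mm, z = 0 in the block's frame).
- foot_right (a point): The middle of the lower edge of the block's -y side (y = -22 mm, z = 0 in the block's frame).
- spare_block: Bystander: blue spare block, same shape and size as the black one but with one pin, standing on the bench to the fixture's -y side. Origin: middle of its underside.
- green_bin: Bystander: green open parts bin 130 x 100 x 55 mm on the right of the bench. Origin: middle of its underside.
- grease_pot: Bystander: orange closed grease pot, 52 mm across, 60 mm tall, beside the fixture. Origin: middle of its underside.
- screwdriver: Bystander: screwdriver with a yellow handle, 200 mm long, lying on the bench to the fixture's +y side. Origin: under its middle.
- bushing: Bystander: brass bushing 22 mm across, 16 mm high, standing on the fixture's plate in the corner at +x, -y. Origin: middle of its underside.
- wrench: Bystander: steel wrench 180 mm long lying on the bench on the left. Origin: under its middle.
Not all that is in view belongs to the job. Of the things shaped like the block, the black one is meant.

How it is judged:
On the way, in this order (a step that is already met when the one before it is completed fails the run):
1. the retaining slide is pulled fully back (beyond 25 mm), the block still seated (value of joint retainer above 0.025 m and z of each of foot_left, foot_right in the frame of fixture below 0.034 m), for 0.2 s.
2. the block is rocked: one side of its foot is more than 3.5 mm off the pocket floor while the other is still within 2.5 mm of it (leaning more than 0.06 rad) (angle between the z axis of block and the z axis of fixture, either way round above 0.06 rad and ((z of foot_left in the frame of fixture above 0.0355 m and z of foot_right in the frame of fixture below 0.0345 m) or (z of foot_right in the frame of fixture above 0.0355 m and z of foot_left in the frame of fixture below 0.0345 m))), for 0.05 s.
3. the other side is rocked up to it: still in the pocket, the block is level within 0.05 rad with both sides 3.5 to 13 mm off the floor (angle between the z axis of block and the z axis of fixture, either way round below 0.05 rad and z of foot_left in the frame of fixture between 0.0355 and 0.045 m and z of foot_right in the frame of fixture between 0.0355 and 0.045 m), for 0.05 s.
At the end, for the whole second after the job is handed in: The block is held still in the gripper, upright within 0.12 rad, its foot 2 to 35 mm above the pocket's rim and within 20 mm of straight above the pocket, touching no part of the fixture; the retaining slide is still back beyond 25 mm; the fixture stands flat on its feet (z of foot_left in the frame of fixture between 0.05 and 0.083 m and z of foot_right in the frame of fixture between 0.05 and 0.083 m and horizontal distance between block and pocket below 0.02 m and angle between block's own z axis and vertical below 0.12 rad and contact force between the fingers and block above 1 N and contact force between block and fixture below 0.1 N and linear speed of block below 0.02 m/s and value of joint retainer above 0.025 m and angle between fixture's own z axis and vertical below 0.02 rad and height (world z) of fixture below 0.003 m); the arm keeps its last pose, push and grip.
It fails at once if the fixture is lifted more than 5 mm, tipped more than 0.06 rad or shoved more than 20 mm from where it stood (height (world z) of fixture above 0.005 m or angle between fixture's own z axis and vertical above 0.06 rad or distance of fixture from where it was at the start of the episode above 0.02 m).
It fails at once if a bystander (spare block, bin, grease pot, screwdriver, bushing, wrench) is moved more than 25 mm (distance of any of spare_block, green_bin, grease_pot, screwdriver, bushing, wrench from where it was at the start of the episode above 0.025 m).
It also fails if it takes over 48 s, if anything falls off the work surface, if the arm or the gripper's body presses on something with over 40 N, if the wrist force passes 120 N, or if a joint passes its speed limit or range.

ROBOT

A 6-joint arm with a two-finger parallel gripper is mounted at the origin on the work surface. World frame = base frame: x ahead of the robot, y to its left, z up, the work surface at z = 0. Lengths are in m, angles in rad, forces in N, time in s.
With the tool pointing down it reaches from about 0.35 to 0.85 m from the base axis. Payload 8.1 kg.
Tool frame: the origin (TCP) lies at the very end of the fingers, on their centre line; the grasp point (between the pads) lies 19 mm behind it; z points along the fingers, y is the line along which they close (so a half turn about z gives the same grasp; the last joint's range is limited). The gripper opens to 93 mm and grips with 3 to 60 N. Pads are 15 mm wide; open, the fingers measure 128 mm over their backs; the gripper's body (75 mm by 188 mm) begins 65 mm behind the grasp point.
Start: joints at [-1.371, 0.13, 1.488, -0, 1.523, -0.085], TCP at [0.169, -0.576, 0.219] pointing down, gripper open.
Joint ranges: [-2.96, 2.96], [-0.89, 2.26], [0.02, 2.5], [-1.34, 4.48], [0, 2.73], [-2.66, 2.66]. Speed limits (rad/s): [2.39, 2.39, 2.79, 3.14, 3.14, 3.14].

INTERFACE

Orientations are given as a rotation vector (axis times angle).
In Python, from plant import read_state, eyes, workorder gives the robot as it stands. The module is installed in compiled form; this text tells all that it offers.
- The arm moves only by the tool play_rows, never from a script. Its argument "targets" is one flat list of numbers, 4 for each row, row after row: the shift along the tool's x, y, z in cm, then the turn about the tool's z in degrees. In form: [dx, dy, dz, roll, dx, dy, dz, roll, ...]. A call has 1 to 8 rows; each row is the pose to reach, as a shift and turn from the pose commanded when the call began, along the tool's axes at that moment; what a row does not reach only later rows make up. A row lasts 1/12 s, in which the tool goes at most 41.7 mm and 7.16 degrees, less where a joint would pass 70% of its speed; a pose out of reach is approached as far as the arm can. A call with a gripper value outside its range is refused whole. "grip" is the finger opening in cm, from 0 to 9.3, set as the call begins (left out, the last holds). The fingers move at their own pace and stop on an object; "grip_force" is the grip in N (left out, the last holds). Time passes only in rows, so rows that repeat a pose let the fingers close. It gives the time, the measured TCP pose, the force, the opening and the grip force at its end, in the units of the state.
- read_state(): the state, without advancing time (a new reading comes with each control period).
- eyes.read_camera(name): name is "scene" or "top"; returns a dict with "image" (400x640x3 uint8, red, green, blue), "vfov" (degrees; the focal length in pixels is half the picture's height over the tangent of half this angle, whatever the lens; pixels are square), "cx", "cy" (the principal point, pixels), "k1" (the pictures are not rectified: a ray, as slopes to the right and down, at radius r is drawn at 1 + k1 r^2 times it, then the intrinsics apply), "cam_to_world" (4x4, takes a point from camera to world coordinates). Camera axes: x right, y up, looking along -z (the intrinsics and any distortion apply to the point x, -y, -z); pixel columns grow to the right and rows downward; lengths in m; the calibration is good to about 2 mm. A picture is of the moment at which its call begins. There is no depth.
- workorder.close_job(): hands the job in; it is judged then, once.
The state is a dict: "t": time; "q": joint angles; "dq": joint speeds; "joint_torque": joint torques, N m; "tool_pos": TCP position; "orientation": TCP orientation; "force": force on the tool from outside, world axes, zero at the start; "wrist_torque": the same for the moment, N m; "opening": finger opening in m; "gripper_force": force on a finger pad.
Only numpy, scipy, OpenCV 4.12 (cv2) and the standard library are available. Lean on these libraries where they do the work, as an engineer would, in place of code of your own. Each camera call takes 0.05 s, during which the arm holds its last target. There are 200 camera calls.

## Working session

There is one attempt and no reset: what is moved stays moved. The work goes in short steps, Python scripts to look and compute and a tool call to move; the robot and the scene stay as the last step left them, time stands still between calls to the robot, and variables do not carry over. Pictures are saved under pics/ and viewed, at most 10 in all, crops included, and the job is handed in when it is done.

Besides the shell and the picture viewer there is one more tool, called after "Call:" in YAML: its name, and indented under it one key for each argument. play_rows: Moves the arm, as the interface text tells. Its arguments: {"type":"object","properties":{"targets":{"type":"array"},"grip":{"type":"number"},"grip_force":{"type":"number"}},"required":["targets"]}

```bash
mkdir -p pics; cat > h.py <<'E'
import numpy as np, cv2
from plant import read_state, eyes, workorder
def cam(n):
    c=eyes.read_camera(n); return c
def save(c,name,crop=None,s=1):
    im=c["image"][:,:,::-1]
    if crop: im=im[crop[1]:crop[3],crop[0]:crop[2]]
    cv2.imwrite("pics/"+name,cv2.resize(im,None,fx=s,fy=s,interpolation=cv2.INTER_CUBIC))
def KD(c):
    f=200/np.tan(np.radians(c["vfov"])/2)
    return np.array([[f,0,c["cx"]],[0,f,c["cy"]],[0,0,1.]]),np.array([c["k1"],0,0,0.])
def proj(c,P):
    K,D=KD(c);M=np.array(c["cam_to_world"]);V=np.diag([1,-1,-1,1.])@np.linalg.inv(M)
    return cv2.projectPoints(np.array(P,float).reshape(-1,1,3),cv2.Rodrigues(V[:3,:3])[0],V[:3,3],K,D)[0][:,0]
def ray(c,u,v,z):
    K,D=KD(c);M=np.array(c["cam_to_world"])
    x,y=cv2.undistortPoints(np.array([[[u,v]]],float),K,D)[0,0]
    d=M[:3,:3]@[x,-y,-1];o=M[:3,3];return o+d*(z-o[2])/d[2]
E
python3 - <<'E'
from h import *
for n in("scene","top"):
    c=cam(n);save(c,n+"0.png");print(n,c["vfov"],c["cx"],c["cy"],c["k1"],np.round(c["cam_to_world"],3))
s=read_state();print(s["tool_pos"],s["orientation"],s["force"],s["t"],s["opening"])
E
```

```text
scene 53.683426948258145 321.46491741433726 204.91104067150792 -0.05224148167335044 [[-0.575 -0.441  0.689  1.27 ]
 [ 0.818 -0.297  0.492  0.524]
 [-0.013  0.847  0.532  0.662]
 [ 0.     0.     0.     1.   ]]
top 50.02216816446923 314.63892899612904 207.87884918751232 -0.0026649652357878043 [[ 0.019  0.995 -0.096  0.407]
 [-1.     0.018 -0.01  -0.029]
 [-0.008  0.096  0.995  1.217]
 [ 0.     0.     0.     1.   ]]
[ 0.16852562 -0.57532405  0.21771186] [-3.10816602e+00 -4.45681469e-01  1.20803230e-04] [ 0.05894429  0.88785935 -0.10278611] 0.1 0.09275376551455318
```

View pics/scene0.png

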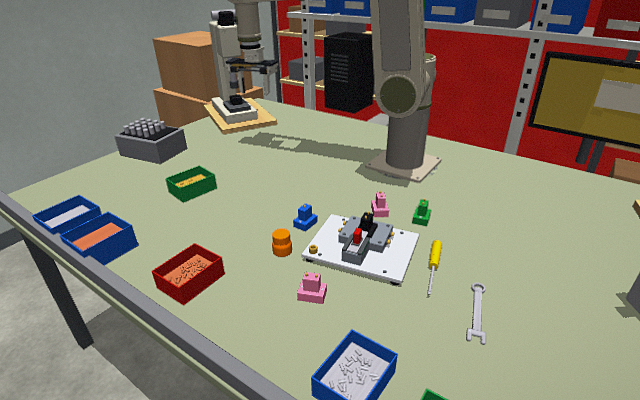

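View pics/top0.png

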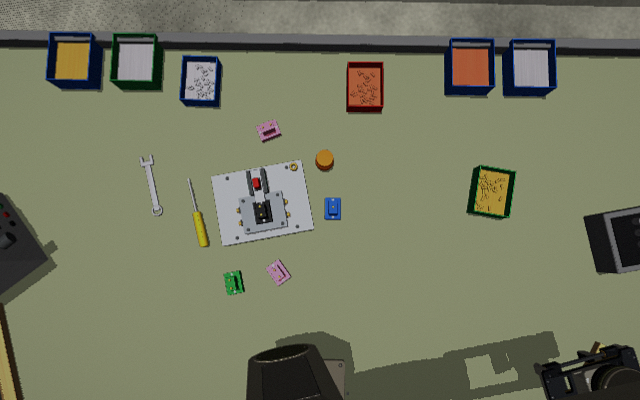

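The pictures show the fixture at top-view (262,200). Shaped like the block are black (262,212), blue spare (333,208), green (233,281), pink (278,271) and pink (269,130). I choose the black one, seated in the pocket with the red grip (256,184) behind it, and check it in one crop.

```bash
python3 - <<'E'
from h import *
c=cam("top");save(c,"c1.png",(200,150,340,255),5.7)
c=cam("scene");save(c,"c2.png",(295,195,425,290),6)
E
```

```text
(no output)
```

View pics/c1.png

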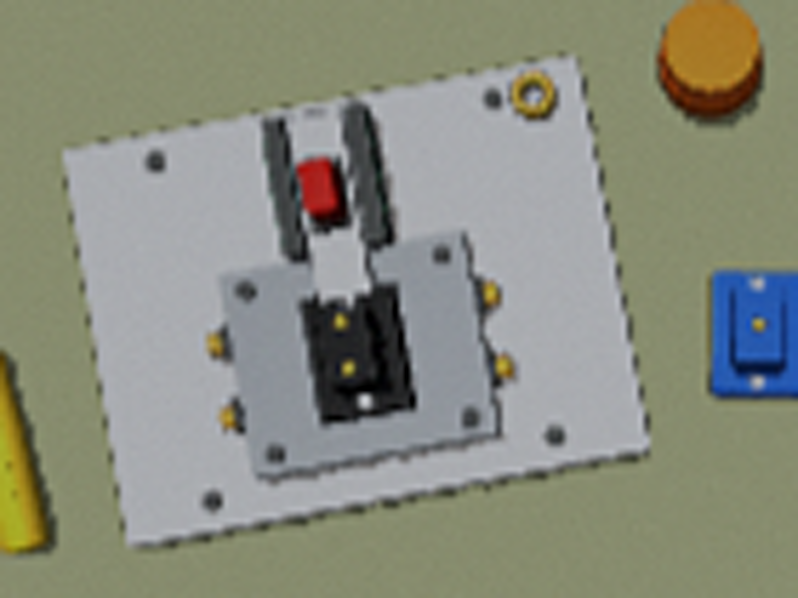

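View pics/c2.png

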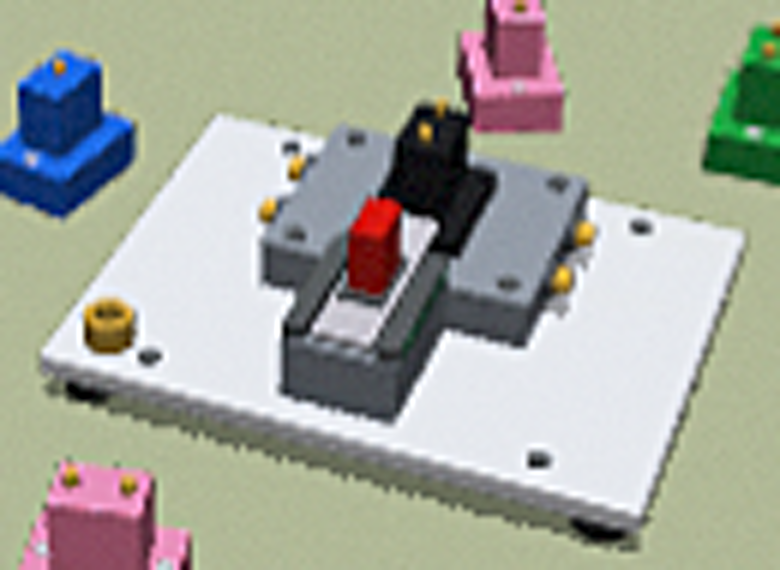

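The crops confirm it: the black block has two brass pins and sits in the pocket, with the tongue over its +x end. The red grip's top is at crop (322,185). I fit the fixture pose to the plate and holder corners next.

```bash
cat > fit.py <<'E'
from h import *
from scipy.optimize import least_squares
ct=cam("top");cs=cam("scene")
T=lambda u,v:((u+.5)/5.7-.5+200,(v+.5)/5.7-.5+150)
S=lambda u,v:((u+.5)/6-.5+295,(v+.5)/6-.5+195)
ob=[(ct,[(.1,.13,.024),(.1,-.13,.024),(-.1,-.13,.024),(-.1,.13,.024),(.02,.06,.048),(.02,-.06,.048),(-.08,-.06,.048),(-.08,.06,.048)],
 [T(*p) for p in[(63,152),(577,57),(650,453),(130,547),(218,275),(465,233),(500,432),(258,478)]]),
 (cs,[(.1,-.13,.024),(.1,.13,.024),(-.1,.13,.024),(-.1,-.13,.024)],[S(*p) for p in[(45,357),(638,520),(745,235),(218,115)]])]
def W(p,L):
    c,s=np.cos(p[2]),np.sin(p[2]);L=np.array(L);return np.c_[p[0]+c*L[:,0]-s*L[:,1],p[1]+s*L[:,0]+c*L[:,1],L[:,2]]
r=lambda p:np.concatenate([(proj(c,W(p,L))-np.array(o)).ravel() for c,L,o in ob])
f=least_squares(r,[.5,.05,.17]);p=f.x
print(p,np.degrees(p[2]));print(np.round(f.fun.reshape(-1,2),1))
print("pocket",W(p,[(-.03,0,.048)]))
# red grip centroid from top image
g=ray(ct,*T(319,182),.096);print("grip",g)
d=g[:2]-p[:2];c,s=np.cos(p[2]),np.sin(p[2]);print("grip local",c*d[0]+s*d[1],-s*d[0]+c*d[1])
g=ray(cs,*S(381,207),.096);d=g[:2]-p[:2];print("grip local scene",c*d[0]+s*d[1],-s*d[0]+c*d[1])
for n,uv in(("block pins mid",(344,344)),):
    g=ray(ct,*T(*uv),.098);d=g[:2]-p[:2];print(n,g,c*d[0]+s*d[1],-s*d[0]+c*d[1])
from scipy.spatial.transform import Rotation as R
st=read_state();print(np.round(R.from_rotvec(st["orientation"]).as_matrix(),3),st["tool_pos"])
E
python3 fit.py
```

```text
[0.53701233 0.13090916 0.20197987] 11.57259438404924
[[ 0.  -0.7]
 [ 0.5 -0.7]
 [ 0.5 -0.6]
 [-0.3 -0. ]
 [ 0.4 -0.1]
 [-0.  -0.7]
 [ 0.2  0.1]
 [-0.6  0.1]
 [-0.6 -1.1]
 [ 1.1 -1.1]
 [ 1.  -0.6]
 [ 0.4 -0.6]]
pocket [[0.50762219 0.12489088 0.048     ]]
grip [0.5828403  0.14012451 0.096     ]
grip local 0.04674503517226401 -0.00016549890065706806
grip local scene 0.04219582535673719 -0.0007877156952717885
block pins mid [0.50740956 0.12587984 0.098     ] -0.030009905833357654 0.001011514121076076
[[ 0.96   0.281 -0.   ]
 [ 0.281 -0.96   0.001]
 [ 0.    -0.001 -1.   ]] [ 0.16856491 -0.575638    0.21827023]
```

```bash
cat >> h.py <<'E'
from scipy.spatial.transform import Rotation as R
FX=np.array([.5370,.1309,.2020])
def to(lx,ly,z,F=FX):
    "shift (cm) in tool axes and roll (deg) from measured pose to a fixture-local target, tool y along fixture x"
    s=read_state();M=R.from_rotvec(s["orientation"]).as_matrix();c,n=np.cos(F[2]),np.sin(F[2])
    P=np.array([F[0]+c*lx-n*ly,F[1]+n*lx+c*ly,z]);d=M.T@(P-s["tool_pos"])*100
    a=np.degrees(np.arctan2(M[1,1],M[0,1])-F[2]);a=(a+180)%360-180
    print("t",round(s["t"],2),"shift",np.round(d,2),"roll",round(a,1),"F",np.round(s["force"],1),"op",round(s["opening"],4),"gf",np.round(s["gripper_force"],1))
def where(F=FX):
    s=read_state();c,n=np.cos(F[2]),np.sin(F[2]);d=np.array(s["tool_pos"])-[F[0],F[1],0]
    f=s["force"];print("t",round(s["t"],2),"local mm",np.round([1e3*(c*d[0]+n*d[1]),1e3*(-n*d[0]+c*d[1]),1e3*d[2]],1),"F local",np.round([c*f[0]+n*f[1],-n*f[0]+c*f[1],f[2]],1),"op",round(s["opening"],4),"gf",np.round(s["gripper_force"],1))
E
python3 -c "
from h import *
to(.045,0,.15)"
```

```text
t 0.3 shift [ 59.69 -57.08   6.87] roll -85.3 F [ 0.2 -0.1 -1. ] op 0.0931 gf 0.0
```

Call:
play_rows:
  targets: [24,-22.8,0,-34,24,-22.8,0,-34,24,-22.8,0,-34,24,-22.8,0,-34,24,-22.8,0,-34,24,-22.8,0,-34,24,-22.8,0,-34,24,-22.8,0,-34]

```text
t: 0.97
tool_pos: [0.3355, -0.2876, 0.2188]
orientation: [2.843, 1.335, 0.001]
force: [0.9, 0.1, 0.1]
opening: 0.0928
gripper_force: 0.0
```

```bash
python3 -c "
from h import *
to(.045,0,.15)"
```

```text
t 0.97 shift [48.58 -8.41  6.88] roll -51.3 F [0.9 0.1 0.1] op 0.0928 gf 0.0
```

Call:
play_rows:
  targets: [32,-5.5,0,-51.3,32,-5.5,0,-51.3,32,-5.5,0,-51.3,32,-5.5,0,-51.3,32,-5.5,0,-51.3,32,-5.5,0,-51.3,32,-5.5,0,-51.3,32,-5.5,0,-51.3]
  grip: 4.6
  grip_force: 20

```text
t: 1.63
tool_pos: [0.4978, -0.0052, 0.2188]
orientation: [1.974, 2.444, 0.001]
force: [0.7, 0.0, 0.5]
opening: 0.0471
gripper_force: 0.0
```

```bash
python3 -c "
from h import *
to(.045,0,.12)"
```

```text
t 1.63 shift [12.44 11.19  9.89] roll 0.6 F [0.7 0.  0.5] op 0.0471 gf 0.0
```

Call:
play_rows:
  targets: [12.4,11.2,0,0.6,12.4,11.2,0,0.6,12.4,11.2,0,0.6,12.4,11.2,3,0.6,12.4,11.2,6,0.6,12.4,11.2,8,0.6,12.4,11.2,9.4,0.6,12.4,11.2,9.4,0.6]

```text
t: 2.3
tool_pos: [0.579, 0.1355, 0.1204]
orientation: [-1.995, -2.421, 0.008]
force: [-1.3, 0.1, -1.3]
opening: 0.0461
gripper_force: 0.0
```

```bash
python3 -c "
from h import *
to(.045,0,.072);where()
c=cam('scene');save(c,'s2.png',(300,170,420,270),6)"
```

```text
t 2.3 shift [0.39 0.33 4.84] roll -0.5 F [-1.3  0.1 -1.3] op 0.0461 gf 0.0
t 2.3 local mm [ 42.   -3.9 120.4] F local [-1.3  0.3 -1.3] op 0.0461 gf 0.0
```

View pics/s2.png

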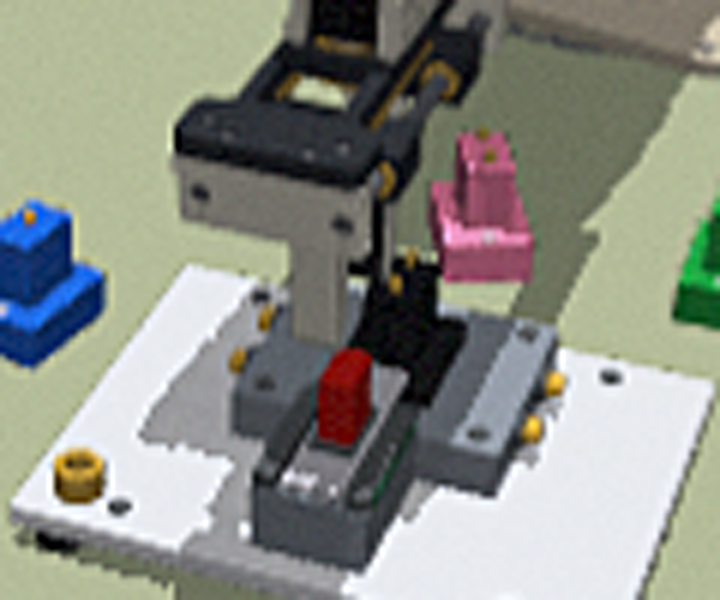

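The scene crop shows the gripper above the slide, with the near finger tip around (320,335) and the red grip at (345,400). The path is clear, so I go down.

Call:
play_rows:
  targets: [0,0,0,0,0,0,0,0]

```text
t: 2.52
tool_pos: [0.5831, 0.1355, 0.1272]
orientation: [1.997, 2.422, 0.004]
force: [0.2, 0.0, 0.8]
opening: 0.0458
gripper_force: 0.0
```

```bash
python3 -c "
from h import *
to(.045,0,.072);where()"
```

```text
t 2.52 shift [ 0.47 -0.13  5.52] roll -0.6 F [0.2 0.  0.8] op 0.0458 gf 0.0
t 2.52 local mm [ 46.1  -4.8 127.2] F local [ 0.2 -0.   0.8] op 0.0458 gf 0.0
```

Call:
play_rows:
  targets: [0.45,0,2,-0.6,0.45,0,3,-0.6,0.45,0,4,-0.6,0.45,0,4.8,-0.6,0.45,0,5.4,-0.6,0.45,0,5.4,-0.6]

```text
t: 3.02
tool_pos: [0.5798, 0.1399, 0.0691]
orientation: [-1.985, -2.433, 0.003]
force: [0.1, -0.1, -0.4]
opening: 0.0459
gripper_force: 0.0
```

Call:
play_rows:
  targets: [0,0,0,0,0,0,0,0,0,0,0,0,0,0,0,0,0,0,0,0]
  grip: 2.0
  grip_force: 20

```text
t: 3.43
tool_pos: [0.5814, 0.1403, 0.0714]
orientation: [1.984, 2.434, 0.002]
force: [1.2, -0.4, 2.0]
opening: 0.0259
gripper_force: 20.0
```

```bash
python3 -c "
from h import *
where()"
```

```text
t 3.43 local mm [45.4  0.3 71.4] F local [ 1.1 -0.7  2. ] op 0.0259 gf 20.0
```

Call:
play_rows:
  targets: [0,0.4,0,0,0,0.8,0,0,0,1.2,0,0,0,1.6,0,0,0,2.0,0,0,0,2.4,0,0,0,2.7,0,0,0,2.7,0,0]

```text
t: 4.1
tool_pos: [0.6046, 0.1452, 0.0711]
orientation: [-1.982, -2.432, 0.008]
force: [-17.5, -3.7, 16.4]
opening: 0.0255
gripper_force: 20.0
```

Call:
play_rows:
  targets: [0,0.1,0,0,0,0.1,0,0,0,0.1,0,0]

```text
t: 4.35
tool_pos: [0.6047, 0.1452, 0.0711]
orientation: [-1.982, -2.431, 0.01]
force: [-21.0, -5.3, 18.7]
opening: 0.0259
gripper_force: 20.0
```

```bash
python3 -c "
from h import *
where()"
```

```text
t 4.35 local mm [69.1  0.5 71.1] F local [-21.6  -1.   18.7] op 0.0259 gf 20.0
```

```bash
python3 -c "
from h import *
c=cam('scene');a=c['image'][200:290,300:420];d=cam('top')['image'][150:240,210:320]
a=cv2.resize(a,None,fx=4,fy=4,interpolation=2);d=cv2.resize(d,None,fx=2.8,fy=4,interpolation=2)
cv2.imwrite('pics/m3.png',np.hstack([a,d])[:,:,::-1])"
```

```text
(no output)
```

View pics/m3.png

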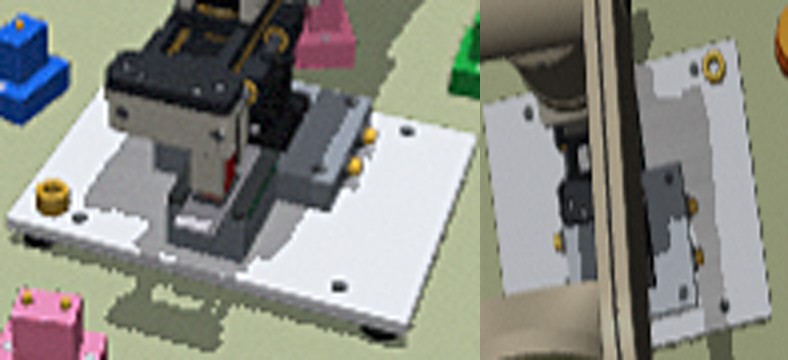

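The picture shows the fixture unmoved and the red grip between the fingers at (235,170), with the slide well along its track. The remaining travel isn't visible, so I relieve the vertical load and continue.

Call:
play_rows:
  targets: [0,0,-0.2,0,0,0,-0.3,0,0,0,-0.3,0]

```text
t: 4.7
tool_pos: [0.6045, 0.1452, 0.0713]
orientation: [-1.982, -2.431, 0.01]
force: [-11.1, -2.0, -1.2]
opening: 0.0261
gripper_force: 20.0
```

```bash
python3 -c "
from h import *
where()"
```

```text
t 4.7 local mm [69.   0.4 71.3] F local [-11.3   0.3  -1.2] op 0.0261 gf 20.0
```

Call:
play_rows:
  targets: [0,0.1,0,0,0,0.2,0,0,0,0.3,0,0,0,0.3,0,0]

```text
t: 5.03
tool_pos: [0.6046, 0.1452, 0.0711]
orientation: [-1.979, -2.428, 0.018]
force: [-25.3, -6.3, 9.7]
opening: 0.0261
gripper_force: 20.0
```

```bash
python3 -c "
from h import *
where()"
```

```text
t 5.03 local mm [69.1  0.4 71.1] F local [-26.   -1.    9.7] op 0.0261 gf 20.0
```

Call:
play_rows:
  targets: [0,-0.3,0,0,0,-0.5,0,0,0,-0.5,0,0,0,-0.5,0,0]
  grip: 4.6

```text
t: 5.37
tool_pos: [0.6067, 0.1456, 0.074]
orientation: [1.985, 2.434, 0.001]
force: [0.9, -0.6, 0.1]
opening: 0.0445
gripper_force: 0.0
```

Call:
play_rows:
  targets: [0,0,-1,0,0,0,-4,0,0,-3,-7,0,0,-6,-7,0,0,-10,-7,0,0,-10,-7,0,0,-10,-7,0]

```text
t: 5.95
tool_pos: [0.5063, 0.1251, 0.1438]
orientation: [-1.985, -2.435, 0.001]
force: [0.9, 0.9, 0.5]
opening: 0.0461
gripper_force: 0.0
```

```bash
python3 -c "
from h import *
where()
c=cam('scene');a=c['image'][200:290,300:420];d=cam('top')['image'][150:240,210:320]
save(c,'s4.png',(320,205,400,265),9)
s=read_state();K=0
"
```

```text
t 5.95 local mm [-31.3   0.5 143.8] F local [1.1 0.7 0.5] op 0.0461 gf 0.0
```

View pics/s4.png

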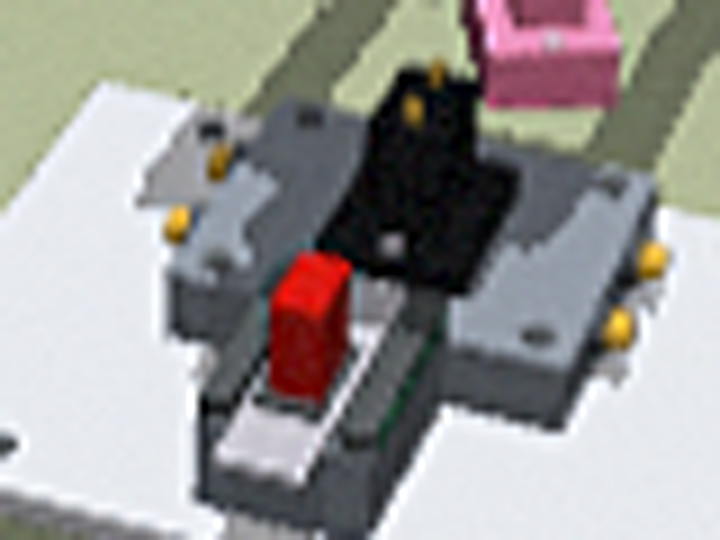

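The slide's tongue is off the block: the white dot at (393,243) on the block's end is now exposed, and the grip top is at (311,282). I check the travel in the same camera with the red mask.

```bash
python3 -c "
from h import *
def loc(P):
    d=P[:2]-FX[:2];c,n=np.cos(FX[2]),np.sin(FX[2]);return np.round(1e3*np.array([c*d[0]+n*d[1],-n*d[0]+c*d[1]]),1)
c=cam('scene')
def W(L):
    k,n=np.cos(FX[2]),np.sin(FX[2]);return [FX[0]+k*L[0]-n*L[1],FX[1]+n*L[0]+k*L[1],L[2]]
old=cv2.imread('pics/scene0.png')[:,:,::-1]
for im in (old,c['image']):
    s=im.astype(int);m=(s[...,0]>110)&(s[...,1]<60)&(s[...,2]<60);m[:,:330]=0;m[:,400:]=0;m[:210]=0;m[270:]=0
    v,u=np.nonzero(m);print(len(u),u.mean(),v.mean(),u.min(),u.max(),v.min(),v.max(),'at z.079:',loc(ray(c,u.mean(),v.mean(),.079)))
for q in [(.045,0,.079),(.073,0,.079),(.069,0,.079)]: print(proj(c,[W(q)]))
print('slide end',loc(ray(c,320+302/9,205+485/9,.062)),loc(ray(c,320+218/9,205+455/9,.062)),'bed end',loc(ray(c,320+200/9,205+445/9,.064)))
print('old slide end',loc(ray(c,295+315/6,195+330/6,.062)),loc(ray(c,295+375/6,195+342/6,.062)))
"
```

```text
56 357.0 232.85714285714286 353 361 228 243 at z.079: [35.8 -5.2]
65 353.7230769230769 237.93846153846152 350 358 233 248 at z.079: [58.7 -5.7]
[[357.75668795 235.37621362]]
[[353.94565469 241.78139177]]
[[354.50072388 240.8487027 ]]
slide end [114.1  14.2] [111.1 -10.3] bed end [111.4 -15.3]
old slide end [ 88.5 -10.4] [86.5 14.4]
```

```bash
python3 -c "
from h import *
def loc(P):
    d=P[:2]-FX[:2];c,n=np.cos(FX[2]),np.sin(FX[2]);return np.round(1e3*np.array([c*d[0]+n*d[1],-n*d[0]+c*d[1]]),1)
c=cam('scene');t=cam('top')
for z in(.058,.062): print(loc(ray(c,320+385/9,205+278/9,z)),loc(ray(t,200+340/5.7,150+298/5.7,z)),'old scene',loc(ray(c,295+425/6,195+217/6,z)))
print('foot end dot',loc(ray(c,320+393/9,205+243/9,.056)))
"
python3 -c "
import cv2;im=cv2.imread('pics/scene0.png')[212:262,330:395];cv2.imwrite('pics/s0z.png',cv2.resize(im,None,fx=9,fy=9,interpolation=2))"
```

```text
[15.1  4. ] [-4.6  2.9] old scene [-7.4  4.8]
[20.3  5.5] [-5.1  2.5] old scene [-2.1  6.3]
foot end dot [-4.4 -0. ]
```

Call:
play_rows:
  targets: [0.55,0.1,2,0,0.55,0.1,4,0,0.55,0.1,5.5,0,0.55,0.1,6.5,0,0.55,0.1,6.9,0,0.55,0.1,6.9,0,0.55,0.1,6.9,0]

```text
t: 6.78
tool_pos: [0.5088, 0.131, 0.0752]
orientation: [1.985, 2.435, 0.001]
force: [-0.0, -0.2, 0.5]
opening: 0.0462
gripper_force: 0.0
```

Call:
play_rows:
  targets: [0,0,0,0,0,0,0,0,0,0,0,0,0,0,0,0]
  grip: 3.0
  grip_force: 30

```text
t: 7.12
tool_pos: [0.5066, 0.1306, 0.0755]
orientation: [-1.984, -2.433, 0.004]
force: [-11.4, -2.9, 9.7]
opening: 0.0353
gripper_force: 30.0
```

```bash
python3 -c "
from h import *
where()"
```

```text
t 7.12 local mm [-29.9   5.8  75.5] F local [-11.7  -0.6   9.7] op 0.0353 gf 30.0
```

Call:
play_rows:
  targets: [0,-0.2,0,0,-0.1,-0.2,-0.1,0,-0.2,-0.2,-0.15,0,-0.3,-0.2,-0.2,0,-0.3,-0.2,-0.2,0]

```text
t: 7.53
tool_pos: [0.5064, 0.1291, 0.0757]
orientation: [-1.984, -2.433, -0.003]
force: [3.3, 9.2, -12.0]
opening: 0.0356
gripper_force: 30.0
```

```bash
python3 -c "
from h import *
where();print(read_state()['wrist_torque'])"
```

```text
t 7.53 local mm [-30.4   4.4  75.7] F local [  5.1   8.3 -12. ] op 0.0356 gf 30.0
[ 1.51891447 -0.60582365  0.01873287]
```

Call:
play_rows:
  targets: [-0.1,0,0,0,-0.2,0,0,0,-0.3,0,-0.05,0,-0.4,0,-0.1,0,-0.4,0,-0.1,0]

```text
t: 7.95
tool_pos: [0.5065, 0.1256, 0.0764]
orientation: [-1.982, -2.433, -0.002]
force: [1.6, 11.0, -12.8]
opening: 0.0358
gripper_force: 30.0
```

```bash
python3 -c "
from h import *
where();print(read_state()['wrist_torque'])"
```

```text
t 7.95 local mm [-30.9   0.9  76.4] F local [  3.8  10.5 -12.8] op 0.0358 gf 30.0
[ 2.02575185 -0.29561654  0.05202618]
```

Call:
play_rows:
  targets: [-0.1,0,-0.05,0,-0.15,0,-0.1,0,-0.2,0,-0.15,0,-0.2,0,-0.2,0,-0.2,0,-0.2,0]

```text
t: 8.37
tool_pos: [0.5054, 0.1221, 0.0765]
orientation: [-1.982, -2.432, 0.005]
force: [1.3, 4.2, -23.9]
opening: 0.0359
gripper_force: 30.0
```

```bash
cat >> h.py <<'E'
def shift():
    "fixture image motion (px) against the first scene picture, at plate patches"
    a=cv2.imread('pics/scene0.png',0).astype(np.float32);c=cam('scene');b=cv2.cvtColor(c['image'],cv2.COLOR_RGB2GRAY).astype(np.float32)
    for n,(x0,y0,x1,y1) in dict(right=(395,225,427,247),near=(385,265,415,295),bush=(300,236,328,270)).items():
        print(n,np.round(cv2.phaseCorrelate(a[y0:y1,x0:x1],b[y0:y1,x0:x1],cv2.createHanningWindow((x1-x0,y1-y0),5))[0],2),end=' ')
    print();return c
E
python3 -c "
from h import *
where();print(read_state()['wrist_torque']);c=shift();save(c,'s5.png',(320,185,410,265),7)"
```

```text
t 8.37 local mm [-32.7  -2.3  76.5] F local [  2.2   3.8 -23.9] op 0.0359 gf 30.0
[ 1.00318228 -0.40943415  0.23769015]
right [-1.03 -1.12] near [-1.39 -1.45] bush [-1.35 -0.9 ]
```

View pics/s5.png

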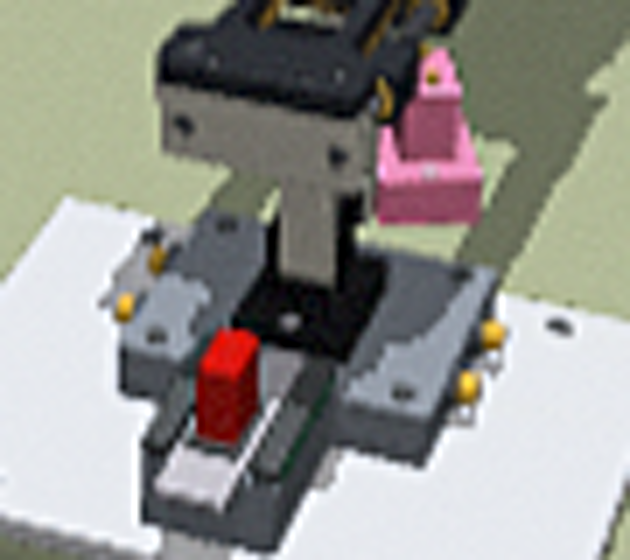

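The view shows the block still level, and the patch shifts say the fixture slid a few mm. Lifting unloads its feet, so lifting while pushing is wrong. I'll release, re-measure the fixture, and push the rib's top sideways with closed fingers and no lift.

Call:
play_rows:
  targets: [0.1,0,0.35,0,0.1,0,0.35,0,0.1,0,0.35,0]
  grip: 5.0

```text
t: 8.67
tool_pos: [0.5099, 0.1226, 0.0783]
orientation: [1.983, 2.432, 0.004]
force: [0.8, -0.0, 0.2]
opening: 0.0489
gripper_force: 0.0
```

Call:
play_rows:
  targets: [0,0,-2,0,0,0,-5,0,3,0,-6,0,5,0,-6,0,5,0,-6,0,5,0,-6,0]
  grip: 0

```text
t: 9.17
tool_pos: [0.4992, 0.1723, 0.1382]
orientation: [1.981, 2.434, 0.005]
force: [0.4, -0.7, -1.9]
opening: 0.0145
gripper_force: 0.0
```

```bash
cat >> h.py <<'E'
def fixt(show=False):
    "fixture displacement from start, world mm and yaw deg, from tracked patches in the scene view"
    a=cv2.imread('pics/scene0.png',0);c=cam('scene');b=cv2.cvtColor(c['image'],cv2.COLOR_RGB2GRAY)
    k=np.cos(FX[2]);n=np.sin(FX[2]);L=[(.1,-.13,.024),(.1,.13,.024),(-.1,.13,.024),(.08,-.11,.04),(.088,-.025,.064),(.088,.025,.064),(.09,.11,.024)]
    P=np.array([[FX[0]+k*x-n*y,FX[1]+n*x+k*y,z] for x,y,z in L]);p=proj(c,P).astype(np.float32).reshape(-1,1,2)
    q,st,_=cv2.calcOpticalFlowPyrLK(a,b,p,None,winSize=(17,17),maxLevel=1)
    D=[];A=[]
    for i in range(len(P)):
        d=ray(c,*q[i,0],P[i,2])-ray(c,*p[i,0],P[i,2]);D.append(d[:2]*1e3)
    D=np.array(D);m=np.median(D,0);print("disp each",np.round(D,1).tolist(),"median",np.round(m,1));return c,m
E
python3 -c "
from h import *
where();c,m=fixt()"
```

```text
t 9.17 local mm [-28.8  48.2 138.2] F local [ 0.2 -0.7 -1.9] op 0.0145 gf 0.0
disp each [[-0.7, -6.1], [-2.1, -6.0], [0.7, -5.6], [-0.6, -5.9], [1.0, -4.4], [19.3, -1.6], [-2.4, -6.1]] median [-0.6 -5.9]
```

```bash
sed -i 's/^FX=.*/FX=np.array([.5370,.1309,.2020]);FN=FX+[-.0006,-.0059,0]/' h.py; python3 -c "
from h import *
to(-.030,-.036,.088,FN);where(FN)"
```

```text
t 9.22 shift [-8.92 -0.28  4.95] roll 0.1 F [ 0.6 -0.2  1. ] op 0.0104 gf 0.0
t 9.22 local mm [-27.5  53.2 137.4] F local [ 0.5 -0.3  1. ] op 0.0104 gf 0.0
```

Call:
play_rows:
  targets: [-3,-0.3,0,0,-6,-0.3,0,0,-8.9,-0.3,0,0,-8.9,-0.3,2,0,-8.9,-0.3,4,0,-8.9,-0.3,5,0,-8.9,-0.3,5,0,-8.9,-0.3,5,0]
  grip: 0
  grip_force: 30

```text
t: 9.88
tool_pos: [0.5122, 0.0834, 0.0858]
orientation: [-1.985, -2.434, 0.002]
force: [0.2, 0.5, 0.3]
opening: 0.0002
gripper_force: 0.0
```

Call:
play_rows:
  targets: [0.8,0,0,0,0.8,0,0,0]

```text
t: 10.05
tool_pos: [0.5118, 0.093, 0.0875]
orientation: [1.984, 2.434, 0.003]
force: [0.4, 0.7, 0.6]
opening: 0.0006
gripper_force: 0.0
```

```bash
python3 -c "
from h import *
where(FN)"
```

```text
t 10.05 local mm [-30.5 -26.5  87.5] F local [0.6 0.6 0.6] op 0.0006 gf 0.0
```

Call:
play_rows:
  targets: [0.8,0,0,0,1.6,0,0,0,1.6,0,0,0]

```text
t: 10.3
tool_pos: [0.5104, 0.1046, 0.0893]
orientation: [1.979, 2.429, -0.003]
force: [0.7, -18.7, 13.4]
opening: 0.0
gripper_force: 9.5
```

```bash
python3 -c "
from h import *
where(FN);c,m=fixt()"
```

```text
t 10.3 local mm [-29.5 -14.8  89.3] F local [ -3.1 -18.4  13.4] op 0.0 gf 9.5
disp each [[-1.4, -3.6], [-1.5, -3.3], [-0.0, -2.6], [-1.4, -3.5], [10.4, 2.4], [19.2, 0.9], [-1.7, -3.4]] median [-1.4 -3.3]
```

Call:
play_rows:
  targets: [0.2,0,-0.3,0,0.5,0,-0.4,0,0.8,0,-0.5,0,0.8,0,-0.5,0]

```text
t: 10.68
tool_pos: [0.5069, 0.1134, 0.0914]
orientation: [1.983, 2.432, -0.004]
force: [3.4, -11.6, -3.1]
opening: 0.0003
gripper_force: 6.0
```

```bash
python3 -c "
from h import *
where(FN);c,m=fixt()"
```

```text
t 10.68 local mm [-31.2  -5.5  91.4] F local [  1.  -12.   -3.1] op 0.0003 gf 6.0
disp each [[-5.1, 2.2], [-2.4, 2.8], [-2.2, 4.0], [-4.7, 2.3], [8.7, 8.3], [16.8, 6.6], [-2.5, 3.1]] median [-2.4  3.1]
```

```bash
python3 -c "
from h import *
c=cam('scene');save(c,'s6.png',(330,190,410,255),9)"
```

```text
(no output)
```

View pics/s6.png

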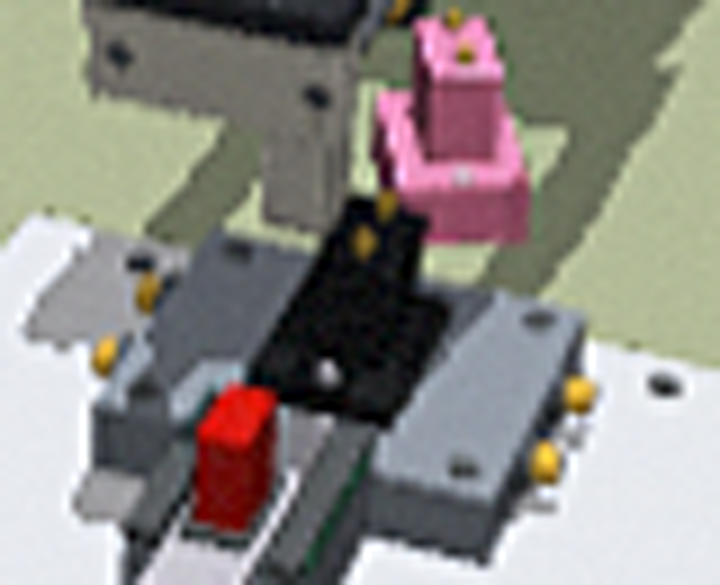

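```bash
python3 -c "
from h import *
c=cam('scene')
def loc(P,F):
    d=P[:2]-F[:2];k,n=np.cos(F[2]),np.sin(F[2]);return np.round(1e3*np.array([k*d[0]+n*d[1],-n*d[0]+k*d[1]]),1)
F6=FX+[-.0024,.0031,0]
for n,(ox,oy),F,pts in(('s4',(320,205),FX,[(393,243,.056),(412,108,.096),(437,70,.096),(500,190,.056)]),('s6',(330,190),F6,[(328,372,.056),(366,240,.096),(389,205,.096)])):
    print(n,[loc(ray(c,ox+u/9,oy+v/9,z),F).tolist() for u,v,z in pts])
"
```

```text
s4 [[-4.4, -0.0], [-15.5, 0.1], [-37.1, 0.6], [-41.6, 20.7]]
s6 [[-8.3, 2.2], [-20.0, 7.7], [-39.9, 8.3]]
```

The crop shows the rib leaning towards +y: pins at (366,240) and (389,205), dot at (328,372). That is about 0.13 rad, so the right side is up about 6 mm. Next I push from the +y side to raise the left.

Call:
play_rows:
  targets: [-0.8,0,0,0,-1.8,0,0,0,-1.8,0,-3,0,-1.8,0,-5,0,1,0,-5,0,1,0,-5,0]

```text
t: 11.33
tool_pos: [0.5054, 0.1277, 0.1438]
orientation: [1.984, 2.434, 0.008]
force: [-0.1, 0.4, -0.4]
opening: 0.0006
gripper_force: 0.0
```

```bash
python3 -c "
from h import *
c,m=fixt();F=FX+[m[0]/1e3,m[1]/1e3,0]
to(-.030,.042,.085,F);where(F)"
```

```text
disp each [[-5.0, 2.2], [-2.4, 2.8], [-2.2, 4.0], [-4.6, 2.3], [-0.5, 4.4], [16.8, 6.6], [-2.5, 3.1]] median [-2.4  3.1]
t 11.38 shift [4.34 0.07 5.76] roll 0.2 F [ 0.1 -0.5 -0.4] op 0.0006 gf 0.0
t 11.38 local mm [-30.8  -1.4 142.6] F local [-0.  -0.5 -0.4] op 0.0006 gf 0.0
```

Call:
play_rows:
  targets: [3,0.1,0,0,4.4,0.1,0,0,4.4,0.1,2,0,4.4,0.1,4,0,4.4,0.1,5.6,0,4.4,0.1,5.6,0,3.6,0.1,5.6,0,3.6,0.1,5.6,0]

```text
t: 12.05
tool_pos: [0.4987, 0.1593, 0.086]
orientation: [1.985, 2.434, 0.0]
force: [0.7, 1.0, 0.5]
opening: 0.0006
gripper_force: 0.0
```

```bash
sed -i 's/^FX=.*/FX=np.array([.5370,.1309,.2020]);FN=FX+[-.0024,.0031,0]/' h.py; python3 -c "
from h import *
where(FN)"
```

```text
t 12.05 local mm [-30.1  32.   86. ] F local [0.9 0.8 0.5] op 0.0006 gf 0.0
```

Call:
play_rows:
  targets: [-0.8,0,-0.1,0,-1.6,0,-0.4,0,-1.6,0,-0.5,0]

```text
t: 12.3
tool_pos: [0.5021, 0.1451, 0.0917]
orientation: [-1.985, -2.434, -0.005]
force: [1.0, 4.7, -1.7]
opening: 0.0
gripper_force: 1.9
```

```bash
cat >> h.py <<'E'
def tilt():
    c,m=fixt();F=FX+[m[0]/1e3,m[1]/1e3,0];where(F);k,n=np.cos(F[2]),np.sin(F[2])
    im=c['image'].astype(int);r,g,b=im[...,0],im[...,1],im[...,2]
    W=lambda x,y,z:[F[0]+k*x-n*y,F[1]+n*x+k*y,z]
    ctr=proj(c,[W(-.03,0,.1)])[0]
    m=((r>110)&(g>70)&(b<70)&(r-b>70)).astype(np.uint8)
    N,lab,st,ce=cv2.connectedComponentsWithStats(m,connectivity=8)
    for i in range(1,N):
        if np.hypot(*(ce[i]-ctr))<14:
            for z in(.096,.101):
                P=ray(c,*ce[i],z);d=P[:2]-F[:2];print("pin",np.round(ce[i],1),st[i,4],"z",z,np.round([1e3*(k*d[0]+n*d[1]),1e3*(-n*d[0]+k*d[1])],1))
    v,u=np.mgrid[0:400,0:640];w=proj(c,[W(-.004,0,.058)])[0]
    mm=(np.hypot(u-w[0],v-w[1])<6)&(im.min(2)>90)&(im.max(2)-im.min(2)<40)
    if mm.any():
        P=ray(c,u[mm].mean(),v[mm].mean(),.056);d=P[:2]-F[:2];print("dot",u[mm].mean(),v[mm].mean(),mm.sum(),np.round([1e3*(k*d[0]+n*d[1]),1e3*(-n*d[0]+k*d[1])],1))
    return c
E
python3 -c "
from h import *
tilt()"
```

```text
disp each [[-5.1, 2.1], [-2.3, 2.8], [-2.2, 4.0], [-4.7, 2.3], [-2.1, 3.7], [17.4, 6.7], [-2.5, 3.1]] median [-2.3  3.1]
t 12.35 local mm [-29.4  17.2  91.9] F local [0.5 2.2 2.5] op 0.0008 gf 1.3
pin [368.5 210. ] 2 z 0.096 [-48.1  -7.1]
pin [368.5 210. ] 2 z 0.101 [-40.6  -5. ]
pin [365.5 214.5] 4 z 0.096 [-24.6  -7.7]
pin [365.5 214.5] 4 z 0.101 [-17.3  -5.6]
dot 364.4736842105263 233.8421052631579 19 [4.1 0.9]
```

```bash
cat > pose.py <<'E'
from h import *
from scipy.optimize import least_squares
def feats(im,c,F,guess):
    k,n=np.cos(F[2]),np.sin(F[2]);im=im.astype(float);v,u=np.mgrid[0:400,0:640]
    W=lambda x,y,z:[F[0]+k*x-n*y,F[1]+n*x+k*y,z]
    br=np.clip(im[...,0]-im[...,2]-40,0,None); wh=np.clip(im.min(2)-60,0,None)*(im.max(2)-im.min(2)<60)
    out=[]
    for (bx,bz,w) in((.0115,.063,br),(-.0105,.063,br),(.0255,.024,wh)):
        p=proj(c,[W(*blk(guess,bx,bz))])[0]
        for _ in range(4):
            q=w*(np.hypot(u-p[0],v-p[1])<(2.6 if w is br else 2.2)); 
            if q.sum()<40: p=np.array([np.nan]*2);break
            p=np.array([(u*q).sum(),(v*q).sum()])/q.sum()
        out.append(p)
    return np.array(out)
def blk(g,bx,bz):  # g: y shift, lift of foot centre, tilt
    y,z,t=g;return(-.03+bx,y-bz*np.sin(t),.032+z+bz*np.cos(t))
def solve(im,c,F,guess):
    o=feats(im,c,F,guess);k,n=np.cos(F[2]),np.sin(F[2]);W=lambda x,y,z:[F[0]+k*x-n*y,F[1]+n*x+k*y,z]
    def r(a):
        g=a[:3];e=[]
        for (bx,bz),p in zip(((.0115,.063),(-.0105,.063),(.0255,.024)),o):
            if not np.isnan(p[0]):
                x,y,z=blk(g,bx,bz);e+=list(proj(c,[W(x+a[3],y,z)])[0]-p)
        return np.array(e+[a[0]/.001*.3,a[3]/.0015*.3,(a[1]-guess[1])/.01*.2,(a[2]-guess[2])/.2*.2])
    f=least_squares(r,list(guess)+[0],x_scale=[.001,.001,.01,.001]);a=f.x
    print("guess",guess,"-> y %.1f lift %.1f tilt %.3f x %.1f | left %.1f right %.1f cost %.2f"%(a[0]*1e3,a[1]*1e3,a[2],a[3]*1e3,(a[1]+.022*np.sin(a[2]))*1e3,(a[1]-.022*np.sin(a[2]))*1e3,f.cost),np.round(o,1).tolist())
def now(guesses):
    c,m=fixt();F=FX+[m[0]/1e3,m[1]/1e3,0];where(F)
    for g in guesses: solve(c['image'],c,F,g)
    return c
def old(name,ox,oy,c):
    im=cv2.imread('pics/'+name);h,w=im.shape[:2];s=cv2.resize(im,(w//9,h//9),interpolation=cv2.INTER_AREA)
    B=np.zeros((400,640,3),np.uint8);B[oy:oy+h//9,ox:ox+w//9]=s[:,:,::-1];return B
if __name__=="__main__":
    c=cam('scene')
    solve(cv2.imread('pics/scene0.png')[:,:,::-1],c,FX,(0,0,0))
    solve(old('s4.png',320,205,c),c,FX,(0,0,0))
    solve(old('s6.png',330,190,c),c,FX+[-.0024,.0031,0],(0,.003,-.13))
    now([(0,.005,0),(0,.005,.08),(0,.005,-.08)])
E
python3 pose.py
```

```text
guess (0, 0, 0) -> y -0.1 lift -0.1 tilt 0.024 x 0.4 | left 0.4 right -0.6 cost 0.20 [[365.5, 216.5], [368.1, 212.1], [363.2, 232.5]]
guess (0, 0, 0) -> y -0.6 lift 0.1 tilt 0.017 x 0.2 | left 0.5 right -0.3 cost 0.10 [[365.5, 216.7], [368.1, 212.4], [363.2, 231.6]]
guess (0, 0.003, -0.13) -> y -0.4 lift 3.6 tilt -0.110 x 0.2 | left 1.2 right 6.1 cost 0.07 [[370.1, 216.4], [372.7, 211.9], [366.0, 230.8]]
disp each [[-5.0, 2.1], [-2.4, 2.8], [-2.2, 4.0], [-4.7, 2.3], [-2.1, 3.8], [17.4, 6.7], [-2.5, 3.1]] median [-2.4  3.1]
t 12.45 local mm [-29.5  16.7  91.8] F local [ 0.6 -0.1  0.3] op 0.0006 gf 0.1
guess (0, 0.005, 0) -> y 0.3 lift 6.3 tilt 0.098 x -0.3 | left 8.4 right 4.1 cost 0.08 [[365.5, 214.4], [368.2, 210.0], [364.7, 229.5]]
guess (0, 0.005, 0.08) -> y 0.3 lift 6.3 tilt 0.098 x -0.3 | left 8.4 right 4.1 cost 0.08 [[365.5, 214.4], [368.2, 210.0], [364.7, 229.5]]
guess (0, 0.005, -0.08) -> y -0.1 lift 7.4 tilt 0.061 x 0.0 | left 8.7 right 6.1 cost 0.01 [[nan, nan], [nan, nan], [364.7, 229.5]]
```

Pose estimate: left up about 8 mm, right about 4.3 mm, tilt about 0.08 rad, and the fixture hasn't moved. It is walking out, so I go to the -y side and nudge it level.

Call:
play_rows:
  targets: [0.8,0,0,0,0.8,0,-3,0,0,0,-4.5,0,-3,0,-4.5,0,-5.8,0,-4.5,0,-5.8,0,-2,0,-5.4,0,0.2,0,-5.3,0,0.2,0]

```text
t: 13.12
tool_pos: [0.5088, 0.0924, 0.084]
orientation: [-1.984, -2.43, 0.007]
force: [-1.3, 0.1, -1.9]
opening: 0.0008
gripper_force: 0.0
```

Call:
play_rows:
  targets: [0,0,0,0]

```text
t: 13.2
tool_pos: [0.5105, 0.093, 0.0873]
orientation: [-1.984, -2.433, 0.004]
force: [-0.2, 1.0, 0.9]
opening: 0.0005
gripper_force: 0.0
```

```bash
python3 -c "
from pose import *
now([(0,.006,.08)])"
```

```text
disp each [[-5.1, 2.1], [-2.3, 2.8], [-2.2, 4.0], [-4.7, 2.3], [8.7, 8.2], [16.9, 6.6], [-2.5, 3.1]] median [-2.3  3.1]
t 13.25 local mm [-30.7 -35.4  88.6] F local [0.7 0.3 1. ] op 0.0008 gf 0.0
guess (0, 0.006, 0.08) -> y 0.4 lift 7.2 tilt 0.144 x -0.3 | left 10.4 right 4.1 cost 0.04 [[364.5, 213.8], [367.1, 209.5], [364.4, 229.3]]
```

Call:
play_rows:
  targets: [0.7,0,0,0,1.4,0,0,0,1.6,0,-0.1,0,1.6,0,-0.1,0]

```text
t: 13.58
tool_pos: [0.5098, 0.1094, 0.091]
orientation: [1.982, 2.434, 0.003]
force: [0.8, -2.7, 2.1]
opening: 0.0
gripper_force: 1.2
```

```bash
python3 -c "
from pose import *
now([(0,.007,.12),(0,.007,0.03)])"
```

```text
disp each [[-5.0, 2.1], [-2.4, 2.8], [-2.2, 4.0], [-4.7, 2.3], [8.3, 8.0], [16.9, 6.6], [-2.5, 3.1]] median [-2.4  3.1]
t 13.63 local mm [-29.5 -19.4  90.6] F local [-0.6 -2.3  1.1] op 0.0003 gf 1.1
guess (0, 0.007, 0.12) -> y 1.0 lift 3.4 tilt 0.083 x -2.1 | left 5.3 right 1.6 cost 5.77 [[nan, nan], [368.5, 212.8], [365.9, 228.1]]
guess (0, 0.007, 0.03) -> y 0.3 lift 12.1 tilt -0.028 x -0.3 | left 11.5 right 12.7 cost 0.04 [[368.5, 212.8], [371.3, 208.7], [365.9, 228.1]]
```

Call:
play_rows:
  targets: [-0.5,0,0,0,-1.5,0,0,0,-1.5,0,-3,0,-1.5,0,-5,45,0.5,0,-5.5,90,1.9,0,-5.5,90,1.9,0,-5.5,90,1.9,0,-5.5,90]
  grip: 5.4

```text
t: 14.3
tool_pos: [0.5047, 0.1271, 0.1441]
orientation: [-2.642, -1.699, 0.0]
force: [-0.4, -0.2, 0.1]
opening: 0.049
gripper_force: 0.0
```

```bash
python3 -c "
from pose import *
now([(0,.012,-.05),(0,.010,0.03)]);print(read_state()['q'])
to(-.03,0,.08,FN)"
```

```text
disp each [[-5.1, 2.1], [-2.3, 2.8], [-2.3, 4.0], [-4.7, 2.3], [5.8, 6.9], [16.9, 6.6], [-2.5, 3.1]] median [-2.3  3.1]
t 14.35 local mm [-30.8  -1.  144. ] F local [-0.1  0.3 -0.8] op 0.0517 gf 0.0
guess (0, 0.012, -0.05) -> y 0.3 lift 11.3 tilt 0.021 x -0.2 | left 11.7 right 10.8 cost 0.02 [[367.5, 212.8], [370.0, 208.7], [365.4, 228.3]]
guess (0, 0.01, 0.03) -> y 0.3 lift 11.3 tilt 0.022 x -0.2 | left 11.7 right 10.8 cost 0.02 [[367.5, 212.8], [370.0, 208.7], [365.4, 228.3]]
[ 1.47500059e-01 -3.68483837e-02  1.79864752e+00  1.86296839e-04
  1.38030063e+00  5.85338322e-01]
t 14.35 shift [0.13 0.   6.4 ] roll -36.7 F [-0.2  0.3 -0.8] op 0.0517 gf 0.0
```

The block now stands level by itself at about 11 mm on both sides, and the fixture hasn't moved. I turn the gripper and take the rib across y, flat on its sides.

Call:
play_rows:
  targets: [0.1,0,0,53.3,0.1,0,0,53.3,0.1,0,0,53.3,0.1,0,0,53.3,0.1,0,0,53.3,0.1,0,0,53.3,0.1,0,0,53.3,0.1,0,0,53.3]

```text
t: 15.02
tool_pos: [0.5051, 0.1273, 0.1438]
orientation: [-3.124, -0.335, 0.001]
force: [-1.1, -0.5, 0.4]
opening: 0.0539
gripper_force: 0.0
```

Call:
play_rows:
  targets: [0,0,0,0]

```text
t: 15.1
tool_pos: [0.5051, 0.1273, 0.1438]
orientation: [-3.123, -0.342, 0.001]
force: [0.4, -0.1, -0.2]
opening: 0.0536
gripper_force: 0.0
```

```bash
python3 -c "
from pose import *
to(-.03,0,.08,FN);where(FN)"
```

```text
t 15.1 shift [ 0.02 -0.06  6.38] roll -89.1 F [ 0.4 -0.1 -0.2] op 0.0536 gf 0.0
t 15.1 local mm [-30.2  -0.6 143.8] F local [ 0.4 -0.2 -0.2] op 0.0536 gf 0.0
```

Call:
play_rows:
  targets: [0,-0.1,2,0.9,0,-0.1,4,0.9,0,-0.1,5.4,0.9,0,-0.1,6.2,0.9,0,-0.1,6.3,0.9,0,-0.1,6.3,0.9]

```text
t: 15.6
tool_pos: [0.5048, 0.1288, 0.0809]
orientation: [3.125, 0.32, -0.002]
force: [-0.2, -0.9, 0.5]
opening: 0.0543
gripper_force: 0.0
```

Call:
play_rows:
  targets: [0,0,0,0,0,0,0,0,0,0,0,0,0,0,0,0,0,0,0,0]
  grip: 1.8
  grip_force: 35

```text
t: 16.02
tool_pos: [0.5054, 0.1291, 0.0817]
orientation: [3.125, 0.318, 0.002]
force: [0.3, -2.7, 1.2]
opening: 0.0256
gripper_force: 0.9
```

```bash
python3 -c "
from pose import *
now([(0,.011,0)])"
```

```text
disp each [[-5.1, 2.1], [-2.3, 2.8], [-2.3, 4.0], [-4.7, 2.3], [-2.1, 3.8], [16.8, 6.6], [-2.5, 3.1]] median [-2.3  3.1]
t 16.07 local mm [-29.6   0.9  81.7] F local [-0.4 -1.   1.6] op 0.0238 gf 35.0
guess (0, 0.011, 0) -> y 0.2 lift 11.6 tilt 0.011 x -0.2 | left 11.8 right 11.3 cost 0.05 [[367.5, 212.8], [370.4, 208.7], [365.5, 228.2]]
```

Call:
play_rows:
  targets: [0,0,0.2,0,0,0,0.2,0,0,0,0,0,0,0,-0.2,0,0,0,-0.3,0,0,0,-0.3,0]

```text
t: 16.57
tool_pos: [0.5046, 0.1289, 0.0837]
orientation: [3.125, 0.318, -0.001]
force: [-0.2, -0.6, -3.3]
opening: 0.0232
gripper_force: 34.9
```

```bash
python3 -c "
from pose import *
now([(0,.012,0)])"
```

```text
disp each [[-5.1, 2.1], [-2.3, 2.8], [-2.3, 4.0], [-4.7, 2.3], [-2.2, 3.7], [16.9, 6.6], [-2.5, 3.1]] median [-2.3  3.1]
t 16.62 local mm [-30.4   1.1  83.7] F local [-0.5 -1.3 -2.7] op 0.0236 gf 34.9
guess (0, 0.012, 0) -> y 0.6 lift 14.3 tilt 0.002 x -0.4 | left 14.3 right 14.2 cost 0.06 [[368.1, 211.9], [370.6, 207.8], [365.9, 227.4]]
```

Only about 3 N (the block's own weight) is felt, so it is free. I lift it to about 16 mm above the rim.

Call:
play_rows:
  targets: [0,0,-0.4,0,0,0,-0.8,0,0,0,-1.2,0,0,0,-1.6,0,0,0,-1.8,0,0,0,-1.8,0,0,0,-1.8,0,0,0,-1.8,0]

```text
t: 17.28
tool_pos: [0.5049, 0.1291, 0.102]
orientation: [-3.125, -0.318, 0.0]
force: [-0.4, 0.4, -2.5]
opening: 0.0239
gripper_force: 34.9
```

```bash
python3 -c "
from pose import *
c=now([(0,.032,0)]);save(c,'s7.png',(310,180,420,270),7)"
```

```text
disp each [[-5.1, 2.1], [-2.3, 2.8], [-2.4, 4.0], [-4.7, 2.3], [-2.2, 3.7], [16.9, 6.6], [-2.5, 3.1]] median [-2.4  3.1]
t 17.33 local mm [-30.2   1.1 101.9] F local [-0.4  0.2 -3.4] op 0.0239 gf 34.9
guess (0, 0.032, 0) -> y 0.5 lift 33.1 tilt -0.009 x -0.3 | left 32.9 right 33.3 cost 0.06 [[368.5, 205.8], [371.4, 201.5], [366.3, 221.4]]
```

View pics/s7.png

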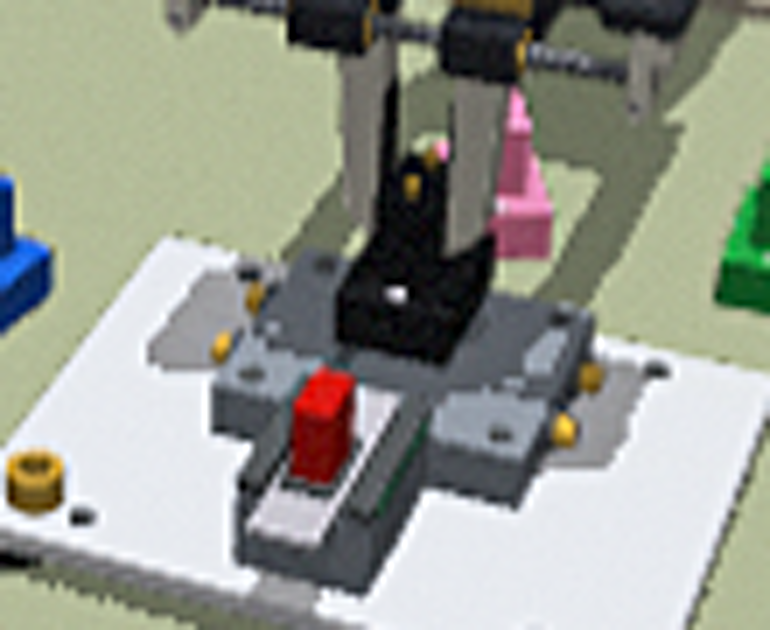

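The picture shows the block held upright between the fingers: rib at (415,210), foot at (415,310). It is clear above the pocket by about 16 mm, with the slide still back and the fixture flat. I hand the job in.

```bash
python3 -c "
from plant import workorder
print(workorder.close_job())"
```

```text
the job is handed in; nothing more can be done
None
```

The job is handed in, with no verdict returned: the slide is back at its stop, the block was rocked free and is held upright about 16 mm above its pocket, and the fixture stands flat, shifted about 4 mm (at most about 6 mm along the way).

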